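Unstack the vial racks onto their stations

ROBOT

A 6-joint arm with a two-finger parallel gripper is mounted at the origin on the work surface. World frame = base frame: x ahead of the robot, y to its left, z up, the work surface at z = 0. Lengths are in m, angles in rad, forces in N, time in s.
With the tool pointing down it reaches from about 0.3 to 0.875 m from the base axis. Payload 6.4 kg.
Tool frame: the origin (TCP) lies at the centre of the arm's flange, where the gripper is bolted on; the fingertips stand 173 mm ahead of it and the grasp point (between the pads) lies 155 mm ahead of it (manip.hold_point_z is the distance from the TCP to the grasp point, in m); x points along the fingers, y is the direction in which the jaws open and shut, and the axes are right-handed (so a half turn about x gives the same grasp; the last joint's range is limited). The gripper opens to 85 mm and grips with 20 to 120 N. Pads are 22 mm wide; open, the fingers measure 114 mm over their backs; the gripper's body (76 mm by 85 mm) begins 54 mm behind the grasp point. The pads swing forward as they close: fully open they stand 13 mm farther back than shut.
Start: joints at [1.098, 0.181, 1.607, -0, 1.354, -0.206], TCP at [0.152, 0.555, 0.405] pointing down, gripper open.
Joint ranges: [-2.99, 2.99], [-0.89, 2.07], [0.3, 2.58], [-1.14, 4.28], [0, 2.63], [-3.12, 3.12]. Speed limits (rad/s): [2.57, 2.57, 3.01, 3.14, 3.14, 3.14].

INTERFACE

Orientations are given as [roll, pitch, yaw] about the fixed x, y, z axes, in that order (R = Rz(yaw) Ry(pitch) Rx(roll)).
In Python, from workcell import manip gives the robot as it stands.
- The arm moves only by the shell command python3 -m inch 'ROWS' [FORCE]. ROWS is text: rows parted by semicolons, each of 7 numbers parted by spaces: the gripper's target within -1 to 1 (fully open at 1, half-way at 0, shut at -1), then the shift along the tool's x, y, z in mm, then the turn, a rotation vector about the tool's x, y, z in degrees. In form: hand x y z wx wy wz; .... A call has 1 to 10 rows; each row is the pose to reach, as a shift and turn from the pose measured when the call began, along the tool's axes at that moment; what a row does not reach only later rows make up. A row lasts 1/8 s, in which the tool goes at most 62.5 mm and 10.7 degrees, less where a joint would pass 70% of its speed; a pose out of reach is approached as far as the arm can. A call with a gripper value outside its range is refused whole. The fingers move at their own pace and stop on an object; FORCE is the grip in N (left out, the last holds). Time passes only in rows, so rows that repeat a pose let the fingers close. It gives the time, the measured TCP pose, the force and the opening at its end, in the units of the state.
- manip.read_state(): the state, without advancing time (a new reading comes with each control period).
- manip.get_image(name): name is "side" or "top"; returns a dict with "img" (420x560x3 uint8, blue, green, red), "fx", "fy", "cx", "cy" (pixels), "rvec" (rotation vector, rad) and "tvec" (3), from world to camera coordinates, as OpenCV has them. Camera axes: x right, y down, z forward; pixel columns grow to the right and rows downward; lengths in m; the calibration is good to about 2 mm. A picture is of the moment at which its call begins. There is no depth.
- manip.close_job(): hands the job in, once; it reports no verdict.
The state is a dict: "time_s": time; "q": joint angles; "qd": joint speeds; "joint_efforts": joint torques, N m; "tool_pos": TCP position; "tool_rot": TCP orientation; "force": force on the tool from outside, world axes, zero at the start; "moment": the same for the moment, N m; "opening": finger opening in m.
Only numpy, scipy, OpenCV 4.12 (cv2) and the standard library are available. Lean on these libraries where they do the work, as an engineer would, in place of code of your own. Each camera call takes 0.05 s, during which the arm holds its last target.

TASK

Take the stack of four vial racks apart from the top down, one rack at a time, each carried straight to its place before the next is lifted: first stack the empty teal rack on the other empty teal rack so that its corner pins drop fully into the sockets, then set the red, the blue and the yellow rack each centred and square on the station with the border of its own colour. Either end of a rack may face either way. Keep the racks upright, set them down rather than drop them, and do not disturb the jar and the dish.

Things in the scene. Friction and masses are not known exactly. Their poses are not given: they have to be found in the camera images.
- empty_rack: Empty teal vial rack with dark holes, on top of the stack of four; about 120 g. Body 104 (x) x 62 (y) x 32 mm high, plain flat long sides, on 4 tapered pins 8 mm long (9 mm thick, tip 6 mm) at x +-41, y +-20 mm. Origin: centre, at the pin tips, so the body spans z 8 to 40 mm, z up. Stacked racks have their pins in the sockets below (see lone_rack), so origins are 32 mm apart.
- red_rack: Red rack filled with white-capped vials (fixed in it, caps 1.5 mm below its top), second from the top of the stack; about 160 g. Same shape, size, origin and pins as empty_rack. A tab 18 mm long and 15 mm wide sticks out at its +x end, level with its top, centred at y = +21.5 mm (visible from above in the stack).
- blue_rack: Blue rack filled with white-capped vials, third from the top of the stack; about 160 g. Same shape, size, origin and pins as empty_rack. A tab 18 mm long and 15 mm wide sticks out at its +x end, level with its top, centred at y = 0 mm (visible from above in the stack).
- yellow_rack: Yellow rack filled with white-capped vials, bottom of the stack, standing on the bench; about 160 g. Same shape, size, origin and pins as empty_rack. A tab 18 mm long and 15 mm wide sticks out at its +x end, level with its top, centred at y = -21.5 mm (visible from above in the stack).
- lone_rack: The other empty teal rack, loose and alone on the bench, weighted to 300 g; shape, size and origin as empty_rack. Like every rack it has 4 square sockets in its top, above the pins, 13 mm wide and 12 mm deep; a rack seated on it rests body on body with its origin 32 mm above this one's.
- red_station: Code-reader pad, fixed to the bench: flat block 126 (x) x 84 (y) mm, its flat top 12 mm high, with a red border round a black field. Origin at the centre of its underside, z up.
- blue_station: Cold plate, fixed to the bench: finned block 126 (x) x 84 (y) mm, its flat top 22 mm high, with a blue border round an aluminium field. Origin at the centre of its underside, z up.
- yellow_station: Shaker deck (switched off, it does not move), fixed to the bench: 126 (x) x 84 (y) mm, its flat top 30 mm high, with a yellow border round a black rubber field. Origin at the centre of its underside, z up.
- jar: Bystander: standing specimen jar, clear with yellow contents and an orange cap, 40 mm across and 52 mm high, loose, 60 g. Origin at the centre of its underside.
- dish: Bystander: closed round culture dish, clear with a pinkish top, 54 mm across and 12 mm high, loose, 50 g. Origin at the centre of its underside.

How it is judged:
On the way, in this order (a step that is already met when the one before it is completed fails the run):
1. the empty rack is seated on the other empty rack and let go, the three others still stacked (horizontal distance between empty_rack and lone_rack below 0.006 m and z of empty_rack in the frame of lone_rack between 0.028 and 0.0355 m and angle between the x axis of empty_rack and the x axis of lone_rack, either way round below 0.12 rad and angle between empty_rack's own z axis and vertical below 0.06 rad and contact force between the fingers and empty_rack below 0.1 N and linear speed of empty_rack below 0.03 m/s and angular speed of empty_rack below 0.3 rad/s and horizontal distance between red_rack and blue_rack below 0.012 m and horizontal distance between blue_rack and yellow_rack below 0.012 m), for 0.2 s.
2. the red rack stands on the red-bordered station and is let go, the blue still on the yellow (horizontal distance between red_rack and red_station below 0.014 m and z of red_rack in the frame of red_station between 0.008 and 0.016 m and angle between the x axis of red_rack and the x axis of red_station, either way round below 0.2 rad and angle between red_rack's own z axis and vertical below 0.06 rad and contact force between the fingers and red_rack below 0.1 N and linear speed of red_rack below 0.03 m/s and angular speed of red_rack below 0.3 rad/s and horizontal distance between blue_rack and yellow_rack below 0.012 m), for 0.2 s.
3. the blue rack stands on the blue-bordered station and is let go (horizontal distance between blue_rack and blue_station below 0.014 m and z of blue_rack in the frame of blue_station between 0.018 and 0.026 m and angle between the x axis of blue_rack and the x axis of blue_station, either way round below 0.2 rad and angle between blue_rack's own z axis and vertical below 0.06 rad and contact force between the fingers and blue_rack below 0.1 N and linear speed of blue_rack below 0.03 m/s and angular speed of blue_rack below 0.3 rad/s), for 0.2 s.
4. the yellow rack stands on the yellow-bordered station and is let go (horizontal distance between yellow_rack and yellow_station below 0.014 m and z of yellow_rack in the frame of yellow_station between 0.026 and 0.034 m and angle between the x axis of yellow_rack and the x axis of yellow_station, either way round below 0.2 rad and angle between yellow_rack's own z axis and vertical below 0.06 rad and contact force between the fingers and yellow_rack below 0.1 N and linear speed of yellow_rack below 0.03 m/s and angular speed of yellow_rack below 0.3 rad/s), for 0.2 s.
At the end, for the whole second after the job is handed in: Empty rack pinned into the lone rack (centres within 6 mm, 28 to 35.5 mm above, within 0.12 rad), lone rack flat on the bench; red, blue, yellow racks upright on their own stations within 14 mm of centre and 0.2 rad, either way round; all released and at rest (all of step 3 and all of step 4 and horizontal distance between empty_rack and lone_rack below 0.006 m and z of empty_rack in the frame of lone_rack between 0.028 and 0.0355 m and angle between the x axis of empty_rack and the x axis of lone_rack, either way round below 0.12 rad and angle between each of empty_rack, lone_rack, red_rack's own z axis and vertical below 0.06 rad and height (world z) of lone_rack below 0.004 m and contact force between the fingers and empty_rack below 0.1 N and linear speed of each of empty_rack, red_rack below 0.03 m/s and angular speed of each of empty_rack, red_rack below 0.3 rad/s and horizontal distance between red_rack and red_station below 0.014 m and z of red_rack in the frame of red_station between 0.008 and 0.016 m and angle between the x axis of red_rack and the x axis of red_station, either way round below 0.2 rad and contact force between the fingers and red_rack below 0.1 N); the robot touches nothing.
It fails at once if the jar is disturbed (moved more than 20 mm or tipped) (distance of jar from where it was at the start of the episode above 0.02 m or angle between jar's own z axis and vertical above 0.5 rad).
It fails at once if the dish is disturbed (moved more than 20 mm) (distance of dish from where it was at the start of the episode above 0.02 m).
It fails at once if a rack is tipped by more than 0.5 rad (angle between any of empty_rack, red_rack, blue_rack, yellow_rack, lone_rack's own z axis and vertical above 0.5 rad).
It fails at once if a rack is dropped or thrown (moving faster than 0.7 m/s while nothing of the robot touches it) ((linear speed of empty_rack above 0.7 m/s and contact force between each of the arm, the fingers and empty_rack below 0.05 N) or (linear speed of red_rack above 0.7 m/s and contact force between each of the arm, the fingers and red_rack below 0.05 N) or (linear speed of blue_rack above 0.7 m/s and contact force between each of the arm, the fingers and blue_rack below 0.05 N) or (linear speed of yellow_rack above 0.7 m/s and contact force between each of the arm, the fingers and yellow_rack below 0.05 N)).
It also fails if it takes over 128 s, if anything falls off the work surface, if the arm or the gripper's body presses on something with over 40 N, if the wrist force passes 120 N, or if a joint passes its speed limit or range.

## Working session

There is one attempt and no reset: what is moved stays moved. The work goes in short steps, Python scripts to look and compute and a shell command to move; the robot and the scene stay as the last step left them, time stands still between calls to the robot, and variables do not carry over. Pictures are saved under pics/ and viewed, and the job is handed in when it is done.

```bash
ls; mkdir -p pics; python3 - <<'E'
from workcell import manip
import cv2
print(manip.read_state())
for n in("top","side"):
    d=manip.get_image(n); cv2.imwrite(f"pics/{n}0.png",d["img"]); print({k:v for k,v in d.items() if k!="img"})
E
```

```text
pics
{'time_s': 0.0, 'q': array([ 1.09770170e+00,  1.81539900e-01,  1.60800808e+00, -1.49970894e-05,
        1.35380856e+00, -2.06251889e-01]), 'qd': array([0.00093296, 0.00082194, 0.00075216, 0.00010656, 0.00101587,
       0.00013272]), 'joint_efforts': array([-2.42366550e-04, -4.44873154e+01, -3.51335585e+01, -2.25478857e-04,
        9.11687210e-03,  3.02909100e-06]), 'tool_pos': array([0.15145939, 0.554428  , 0.4037845 ]), 'tool_rot': array([-1.76874868,  1.56903239, -2.03558817]), 'force': array([0.26060152, 0.08746954, 0.30414809]), 'moment': array([ 0.00641374, -0.06198749,  0.00455204]), 'opening': 0.08504929834476352}
{'fx': 392.0578041356579, 'fy': 392.0578041356579, 'cx': 281.6338759735965, 'cy': 210.587077128034, 'rvec': array([ 2.18938015, -2.17573014,  0.13422778]), 'tvec': array([-0.01954652,  0.51313572,  0.92652923])}
{'fx': 417.8876463828316, 'fy': 417.8876463828316, 'cx': 281.54364499471956, 'cy': 213.2414827734366, 'rvec': array([ 2.09501525, -0.51640395,  0.31420782]), 'tvec': array([-0.46706571,  0.20551496,  0.81207225])}
```

View pics/top0.png

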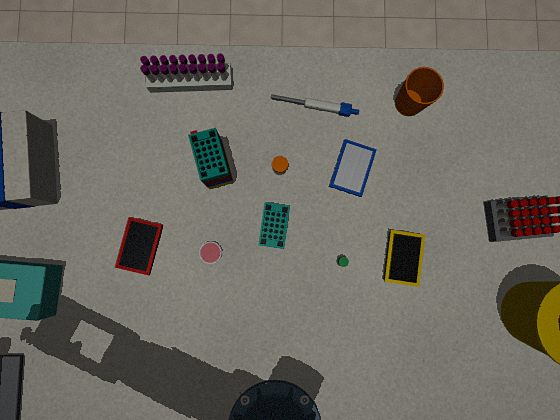

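View pics/side0.png

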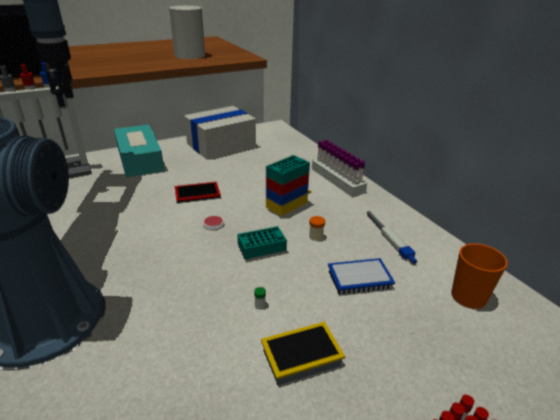

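```bash
cat > h.py <<'E'
import numpy as np,cv2
from workcell import manip
def cam(d):
    R,_=cv2.Rodrigues(np.array(d["rvec"]));t=np.array(d["tvec"]);K=np.array([[d["fx"],0,d["cx"]],[0,d["fy"],d["cy"]],[0,0,1]]);return R,t,K
def ray(d,uv,z):
    R,t,K=cam(d);uv=np.atleast_2d(np.array(uv,float));p=np.c_[uv,np.ones(len(uv))]@np.linalg.inv(K).T@R;c=-R.T@t
    return (c+p*((z-c[2])/p[:,2:3]))[:,:2]
def proj(d,P):
    R,t,K=cam(d);q=np.atleast_2d(np.array(P,float))@R.T+t;q=q@K.T;return q[:,:2]/q[:,2:]
HS={'teal':((78,90,30),(95,255,255)),'red':((172,120,40),(180,255,255)),'red0':((0,120,40),(8,255,255)),'blue':((105,120,40),(125,255,255)),'yellow':((20,130,60),(33,255,255))}
def mask(im,c):
    h=cv2.cvtColor(im,cv2.COLOR_BGR2HSV);m=cv2.inRange(h,*map(np.array,HS[c]))
    if c=='red': m|=cv2.inRange(h,*map(np.array,HS['red0']))
    return m
def wrect(pts):
    (c,s,a)=cv2.minAreaRect((np.array(pts)*1000).astype(np.float32))
    if s[0]<s[1]: s=(s[1],s[0]);a+=90
    return np.round(c,1),np.round(s,1),round((a+90)%180-90,1)
E
python3 - <<'E'
from h import *
d=manip.get_image("top");im=d["img"];R,t,K=cam(d);print("cam",-R.T@t)
ds=manip.get_image("side");R,t,K=cam(ds);print("side cam",-R.T@t)
for c,zs in dict(teal=(.04,.136),red=(.012,),blue=(.022,),yellow=(.03,)).items():
    for k in cv2.findContours(mask(im,c),cv2.RETR_EXTERNAL,cv2.CHAIN_APPROX_NONE)[0]:
        if cv2.contourArea(k)<150: continue
        k=cv2.convexHull(k)[:,0]
        print(c,k.mean(0).round(),[ (z,)+wrect(ray(d,k,z)) for z in zs])
cv2.imwrite("pics/crop.png",cv2.resize(im[110:280,170:340],None,fx=3.5,fy=3.5,interpolation=cv2.INTER_CUBIC))
E
```

```text
cam [0.41978152 0.00677154 0.97256587]
side cam [ 0.12539303 -0.71884626  0.62240241]
teal [ 35. 286.] [(0.04, array([322.3, 569.8]), array([142.7, 129.4]), 85.7), (0.136, array([332.3, 511.8]), array([128., 116.]), 85.7)]
teal [276. 222.] [(0.04, array([477.5,   2.2]), array([103.9,  62.5]), -7.7), (0.136, array([471.6,   2.6]), array([93.2, 56. ]), -7.7)]
teal [208. 153.] [(0.04, array([646.4, 161.8]), array([122.1,  69.9]), 16.1), (0.136, array([623. , 145.9]), array([109.5,  62.7]), 16.1)]
red [139. 244.] [(0.012, array([427.3, 330. ]), array([125.8,  85.2]), -12.9)]
red [529. 213.] [(0.012, array([ 515.6, -634. ]), array([101.1,  18.2]), -84.0)]
blue [354. 169.] [(0.022, array([ 622.4, -191.8]), array([126.4,  83.7]), -18.1)]
yellow [546. 325.] [(0.03, array([ 250.3, -654.4]), array([187.4,  53.5]), -3.8)]
yellow [406. 260.] [(0.03, array([ 401.5, -312.4]), array([125.8,  84.9]), -8.1)]
```

View pics/crop.png

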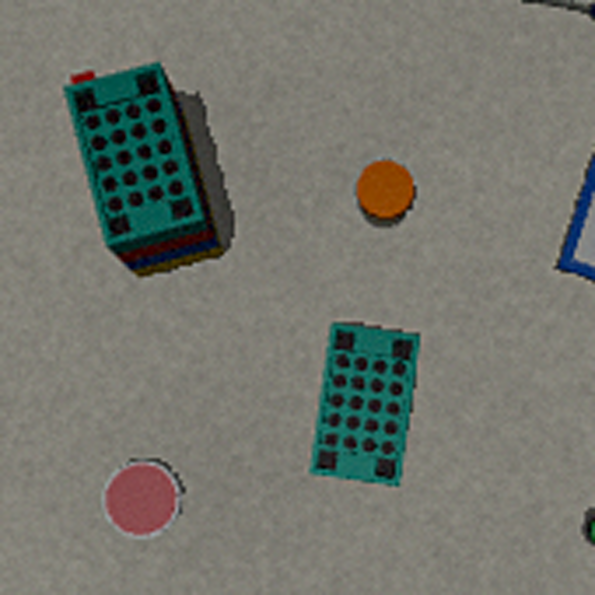

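```bash
cat >> h.py <<'E'
from scipy.spatial.transform import Rotation as Ro
def sockets(im,approx,r=9):
    """centroids of dark blobs near approximate pixels"""
    g=im[:,:,1].astype(int); out=[]
    for u,v in approx:
        p=cv2.getRectSubPix(im,(21,21),(float(u),float(v)))[:,:,1].astype(np.float32)
        p=cv2.resize(p,None,fx=8,fy=8,interpolation=cv2.INTER_CUBIC)
        n,l,s,c=cv2.connectedComponentsWithStats((p<55).astype(np.uint8))
        i=l[l.shape[0]//2,l.shape[1]//2]
        cc=(c[i]+.5)/8-.5-10
        out.append((u+cc[0],v+cc[1],s[i][4]/64 if i else -1))
    return np.array(out)
def fit4(P):
    # P order: (+x,+y),(+x,-y),(-x,+y),(-x,-y)
    P=np.array(P)*1000;c=P.mean(0);dx=P[0]+P[1]-P[2]-P[3];
    return c.round(1),round(float(np.degrees(np.arctan2(dx[1],dx[0]))),2),[round(float(np.linalg.norm(P[a]-P[b])),1) for a,b in((0,2),(1,3),(0,1),(2,3))]
def rel(pos,yaw,s=None):
    """shift (mm) / turn (deg) to put TCP at pos(m) with tool x down, tool y along yaw+90 (nearest equivalent)"""
    s=s or manip.read_state();R=Ro.from_euler('xyz',s['tool_rot']);best=None
    for k in(0,180):
        a=np.radians(yaw+90+k);y=np.array([np.cos(a),np.sin(a),0]);x=np.array([0,0,-1.]);T=Ro.from_matrix(np.c_[x,y,np.cross(x,y)])
        w=(R.inv()*T).as_rotvec(degrees=True)
        if best is None or np.linalg.norm(w)<np.linalg.norm(best): best=w
    return (R.inv().apply(np.array(pos)-s['tool_pos'])*1000).round(1),best.round(2)
E
python3 - <<'E'
from h import *
d=manip.get_image("top");im=d["img"]
o=lambda L:[(170+a/3.5,110+b/3.5) for a,b in L]
A=sockets(im,o([(84,97),(148,83),(118,223),(181,207)]));B=sockets(im,o([(344,340),(402,348),(327,460),(386,467)]))
print(A.round(1).tolist(),B.round(1).tolist())
print("empty",fit4(ray(d,A[:,:2],.136)));print("lone",fit4(ray(d,B[:,:2],.04)))
h=cv2.cvtColor(im,cv2.COLOR_BGR2HSV)
print("jar",ray(d,[(280,164)],.052),"dish",ray(d,[(210,252)],.012),"vial",ray(d,[(342,260)],.03))
# station centres via inner+outer
for c,z,u in(("red",.012,(139,245)),("blue",.022,(354,169)),("yellow",.03,(405,258))):
    m=mask(im,c)
    ks,hi=cv2.findContours(m,cv2.RETR_CCOMP,cv2.CHAIN_APPROX_NONE)
    for k in ks:
        if cv2.contourArea(k)>300 and np.hypot(*(k[:,0].mean(0)-u))<10: print(c,cv2.contourArea(k),wrect(ray(d,cv2.convexHull(k)[:,0],z)))
s=manip.read_state();print(Ro.from_euler('xyz',s['tool_rot']).as_matrix().round(3))
E
```

```text
[[194.1, 138.6, 40.5], [211.7, 133.5, 38.3], [203.4, 173.9, 29.9], [221.5, 169.1, 29.8]] [[268.0, 207.0, 26.0], [284.2, 210.9, 37.7], [263.0, 241.1, 23.0], [279.9, 243.5, 24.4]]
empty (array([625. , 147.2]), 16.04, [80.7, 81.7, 39.7, 40.0])
lone (array([475.9,   2.5]), -7.54, [82.1, 78.3, 39.8, 40.3])
jar [[ 0.62237954 -0.01122446]] dish [[0.41230775 0.1566848 ]] vial [[ 0.39491652 -0.16150398]]
red 1765.0 (array([427.3, 330.1]), array([125.8,  85.1]), -12.9)
red 1323.5 (array([427.2, 330.4]), array([113.7,  71.4]), -13.0)
blue 1621.5 (array([ 622.4, -191.8]), array([126.4,  83.7]), -18.1)
blue 1271.5 (array([ 622.9, -192.4]), array([113.6,  73.6]), -18.1)
yellow 1755.0 (array([ 401.4, -312.4]), array([126. ,  84.9]), -8.1)
yellow 1337.0 (array([ 401.3, -313.2]), array([114.3,  71.7]), -8.1)
[[-0.     0.264  0.965]
 [-0.001  0.965 -0.264]
 [-1.    -0.001 -0.   ]]
```

```bash
python3 - <<'E'
from h import *
print(rel((.625,.1472,.38),16.04))
E
```

```text
(array([  24.4, -268.1,  564.1]), array([-3.133e+01, -2.000e-02,  4.000e-02]))
```

```bash
python3 -m inch '1 24 -268 564 -31.3 0 0;1 24 -268 564 -31.3 0 0;1 24 -268 564 -31.3 0 0;1 24 -268 564 -31.3 0 0;1 24 -268 564 -31.3 0 0;1 24 -268 564 -31.3 0 0;1 24 -268 564 -31.3 0 0;1 24 -268 564 -31.3 0 0;1 24 -268 564 -31.3 0 0;1 24 -268 564 -31.3 0 0' 40
```

```text
time_s: 1.5
tool_pos: [0.6129, 0.1572, 0.381]
tool_rot: [-2.281, 1.57, -2.002]
force: [0.6, 0.9, 0.3]
opening: 0.0851
```

```bash
python3 - <<'E'
from h import *
print(rel((.625,.1472,.38),16.04))
E
```

```text
(array([  1. , -13. ,   8.8]), array([-0.04, -0.02,  0.03]))
```

```bash
python3 -m inch '1 16 -13 8.8 0 0 0;1 31 -13 8.8 0 0 0;1 31 -13 8.8 0 0 0'; python3 - <<'E'
from h import *
s=manip.read_state();print(rel((.625,.1472,.35),16.04,s))
d=manip.get_image("side");im=d["img"].copy()
T=Ro.from_euler('xyz',s['tool_rot']);p=s['tool_pos']
pts=[]
for L in(.142,.155,.160,.173):
  for y in(-.0425,.0425):
    for z in(-.011,.011): pts.append((L,proj(d,p+T.apply([L,y,z]))[0].round(1).tolist()))
for q in pts: print(q)
x0,y0=210,60
c=cv2.resize(im[y0:y0+170,x0:x0+170],None,fx=3.5,fy=3.5,interpolation=cv2.INTER_CUBIC)
for L,(u,v) in pts:
    if L in(.160,.173): cv2.circle(c,(int((u-x0+.5)*3.5),int((v-y0+.5)*3.5)),3,(0,255,0) if L==.16 else (0,0,255),1)
cv2.imwrite("pics/s1.png",c)
E
```

```text
time_s: 1.88
tool_pos: [0.6232, 0.1483, 0.3474]
tool_rot: [2.922, 1.565, -3.081]
force: [-0.6, -0.0, 0.2]
opening: 0.0857
(array([-2.6, -1.6,  1.4]), array([ 0.03, -0.31, -0.07]))
(0.142, [296.2, 145.6])
(0.142, [302.3, 143.3])
(0.142, [272.6, 135.7])
(0.142, [278.7, 133.6])
(0.155, [296.0, 150.5])
(0.155, [302.0, 148.1])
(0.155, [272.5, 140.4])
(0.155, [278.6, 138.2])
(0.16, [295.9, 152.3])
(0.16, [301.9, 150.0])
(0.16, [272.5, 142.2])
(0.16, [278.5, 140.0])
(0.173, [295.6, 157.1])
(0.173, [301.6, 154.7])
(0.173, [272.4, 146.8])
(0.173, [278.4, 144.6])
```

View pics/s1.png

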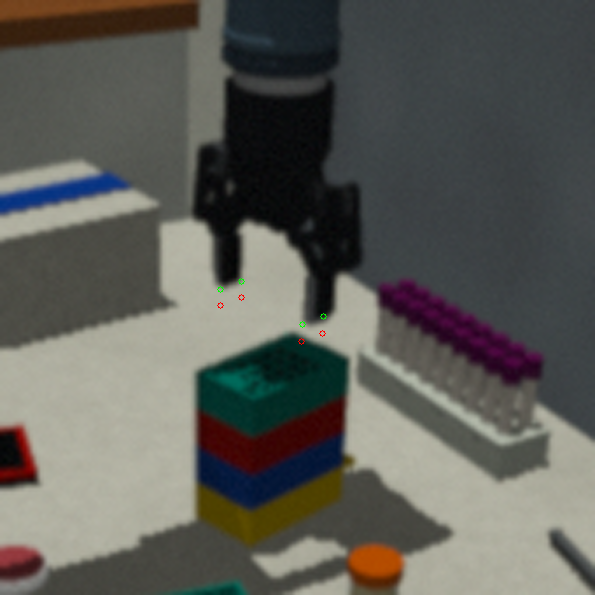

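```bash
python3 - <<'E'
from h import *
print(rel((.625,.1472,.279),16.04))
E
```

```text
(array([69.7, -1.8,  1.2]), array([ 0.06, -0.18, -0.03]))
```

```bash
python3 -m inch '1 30 -1.6 1.2 0 -0.2 0;1 55 -1.6 1.2 0 -0.2 0;1 69.5 -1.6 1.2 0 -0.2 0;1 69.5 -1.6 1.2 0 -0.2 0;1 69.5 -1.6 1.2 0 -0.2 0;1 69.5 -1.6 1.2 0 -0.2 0'; python3 - <<'E'
from h import *
print(rel((.625,.1472,.279),16.04))
E
```

```text
time_s: 2.68
tool_pos: [0.6254, 0.1475, 0.2807]
tool_rot: [0.019, 1.568, 0.3]
force: [-1.1, -0.1, 0.3]
opening: 0.0855
(array([ 1.7, -0.2, -0.5]), array([ 0.07,  0.15, -0.  ]))
```

```bash
python3 -m inch '1 1.7 0 -0.5 0 0 0;-1 1.7 0 -0.5 0 0 0;-1 1.7 0 -0.5 0 0 0;-1 1.7 0 -0.5 0 0 0;-1 1.7 0 -0.5 0 0 0;-1 1.7 0 -0.5 0 0 0;-1 1.7 0 -0.5 0 0 0' 40; python3 - <<'E'
from h import *
d=manip.get_image("side");cv2.imwrite("pics/s2.png",cv2.resize(d["img"][60:230,210:380],None,fx=3.5,fy=3.5,interpolation=cv2.INTER_CUBIC))
print(rel((.625,.1472,.279),16.04))
E
```

```text
time_s: 3.55
tool_pos: [0.6251, 0.1474, 0.2794]
tool_rot: [-0.01, 1.568, 0.271]
force: [-1.0, 0.8, 5.5]
opening: 0.0616
(array([ 0.4, -0.2, -0.1]), array([0.08, 0.18, 0.  ]))
```

View pics/s2.png

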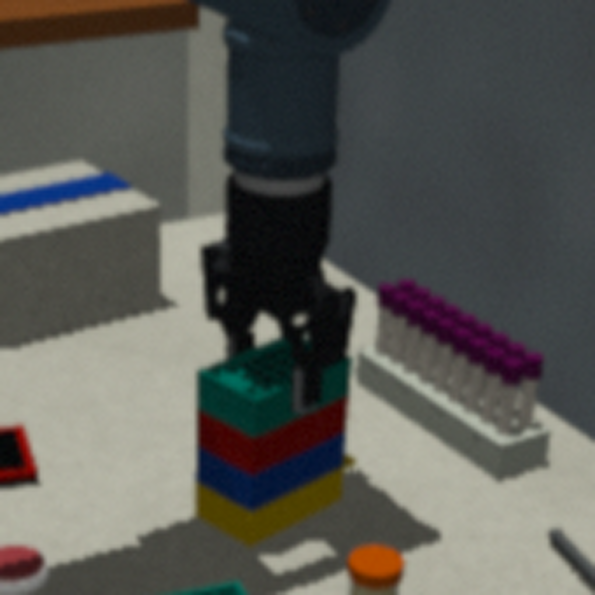

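The side view shows both fingers on the teal rack only; the near fingertip at crop (305,410) ends above the teal/red joint. Next I lift.

```bash
python3 -m inch '-1 -5 0 0 0 0 0;-1 -10 0 0 0 0 0;-1 -15 0 0 0 0 0;-1 -25 0 0 0 0 0;-1 -45 0 0 0 0 0;-1 -70 0 0 0 0 0;-1 -70 0 0 0 0 0;-1 -70 0 0 0 0 0'; python3 - <<'E'
from h import *
for n in("side","top"):
    d=manip.get_image(n);cv2.imwrite(f"pics/{n}3.png",d["img"])
s=manip.read_state();print(s["tool_pos"],s["force"],s["opening"])
cv2.imwrite("pics/m3.png",np.hstack([cv2.resize(manip.get_image("side")["img"][60:230,210:380],(400,400)),cv2.resize(d["img"][110:250,170:310],(400,400))]))
E
```

```text
time_s: 4.6
tool_pos: [0.6247, 0.1474, 0.3493]
tool_rot: [-0.01, 1.568, 0.271]
force: [-0.9, -1.1, -1.2]
opening: 0.0612
[0.62442979 0.14731816 0.34820703] [-0.53718183 -0.33262516 -1.27609353] 0.06088005081907928
```

View pics/m3.png

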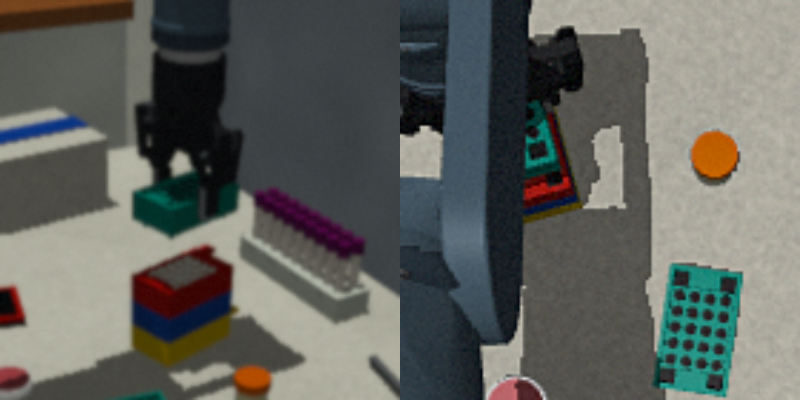

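```bash
python3 - <<'E'
from h import *
print(rel((.4772,.0023,.29),-7.6))
E
```

```text
(array([  57.9,  -98.5, -181.8]), array([23.71,  0.05, -0.04]))
```

```bash
python3 -m inch '-1 0 -15 -28 3.6 0 0;-1 0 -35 -64 8.3 0 0;-1 0 -55 -101 13 0 0;-1 10 -75 -138 18 0 0;-1 30 -90 -166 21.6 0 0;-1 50 -98.5 -181.8 23.7 0 0;-1 58 -98.5 -181.8 23.7 0 0;-1 58 -98.5 -181.8 23.7 0 0;-1 58 -98.5 -181.8 23.7 0 0'; python3 - <<'E'
from h import *
s=manip.read_state();print(s["opening"],s["force"],rel((.4772,.0023,.29),-7.6,s))
d=manip.get_image("top");cv2.imwrite("pics/m4.png",np.hstack([cv2.resize(manip.get_image("side")["img"][100:300,180:380],(400,400)),cv2.resize(d["img"][140:300,200:360],(400,400))]))
E
```

```text
time_s: 5.88
tool_pos: [0.478, 0.0026, 0.2905]
tool_rot: [0.386, 1.569, 0.254]
force: [-0.0, -0.2, -1.3]
opening: 0.0616
0.0616258105276052 [-0.02370326 -0.17285465 -1.29521617] (array([ 0.5, -0.4, -0.8]), array([ 0.08,  0.12, -0.05]))
```

View pics/m4.png

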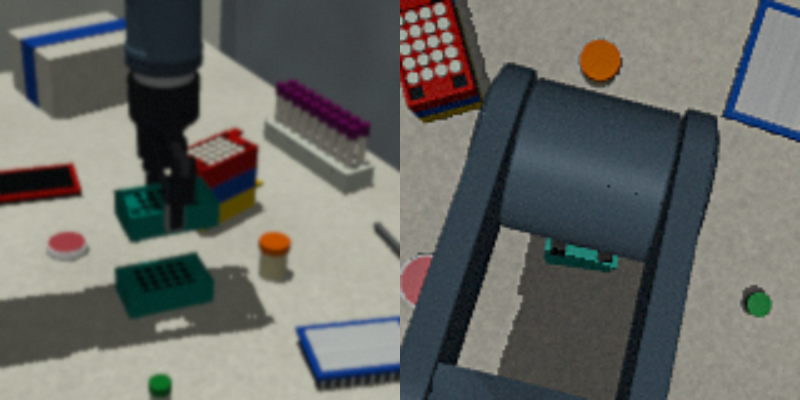

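```bash
python3 - <<'E'
from h import *
d=manip.get_image("side");im=d["img"]
m=mask(im,'teal');m[:, :200]=0
for k in cv2.findContours(m,cv2.RETR_EXTERNAL,cv2.CHAIN_APPROX_NONE)[0]:
    if cv2.contourArea(k)<200: continue
    h=cv2.approxPolyDP(cv2.convexHull(k),2.0,True)[:,0]; print(cv2.contourArea(k),h.tolist())
c=np.deg2rad(-7.6);Rz=np.array([[np.cos(c),-np.sin(c)],[np.sin(c),np.cos(c)]])
for n,xy,zt in(("lone",(.4772,.0023),.04),("carried",(.478,.0026),.1471)):
    for sx in(-1,1):
        for sy in(-1,1):
            q=np.array(xy)+Rz@[sx*.052,sy*.031]; print(n,sx,sy,"top",proj(d,[*q,zt])[0].round(1),"bot",proj(d,[*q,zt-.032])[0].round(1))
cv2.imwrite("pics/m5.png",cv2.resize(im[180:265,225:305],None,fx=7,fy=7,interpolation=cv2.INTER_CUBIC))
E
```

```text
1069.5 [[286, 240], [285, 250], [245, 258], [238, 244], [238, 235], [277, 227]]
515.0 [[260, 192], [263, 216], [245, 219], [238, 206], [238, 196]]
262.5 [[279, 189], [289, 201], [288, 212], [272, 214], [272, 203]]
lone -1 -1 top [244. 249.] bot [244.3 260.1]
lone -1 1 top [236.6 234. ] bot [237.  244.7]
lone 1 -1 top [286.6 240.2] bot [286.2 251. ]
lone 1 1 top [277.4 226. ] bot [277.2 236.6]
carried -1 -1 top [243.  208.9] bot [243.4 221.4]
carried -1 1 top [235.2 195. ] bot [235.7 207.1]
carried 1 -1 top [288.3 200.9] bot [287.9 213.1]
carried 1 1 top [278.5 187.9] bot [278.3 199.7]
```

View pics/m5.png

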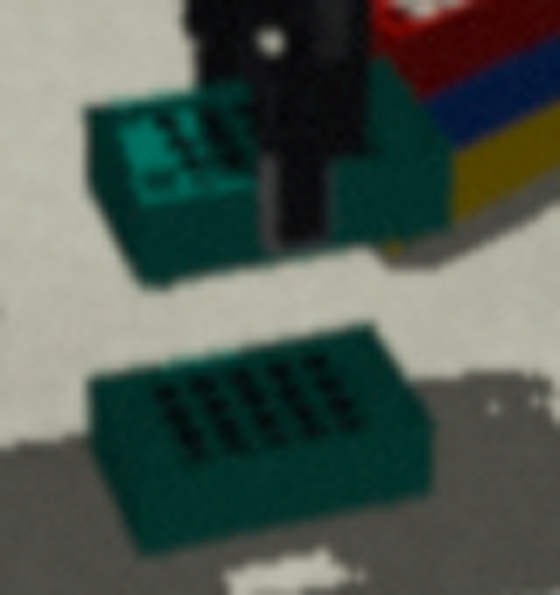

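```bash
python3 - <<'E'
from h import *
d=manip.get_image("top");im=d["img"]
c=np.deg2rad(-7.6);Rz=np.array([[np.cos(c),-np.sin(c)],[np.sin(c),np.cos(c)]])
for n,xy,zt in(("lone",(.4772,.0023),.04),("carried",(.478,.0026),.1471)):
    for sx in(-1,):
        for sy in(-1,1):
            q=np.array(xy)+Rz@[sx*.052,sy*.031]; print(n,sx,sy,"top",proj(d,[*q,zt])[0].round(1),"bot",proj(d,[*q,zt-.032])[0].round(1))
cv2.imwrite("pics/m6.png",cv2.resize(im[220:270,245:305],None,fx=12,fy=12,interpolation=cv2.INTER_CUBIC))
E
```

```text
lone -1 -1 top [283.8 248.5] bot [283.4 248.5]
lone -1 1 top [257.9 244.9] bot [258.3 245.1]
carried -1 -1 top [285.2 248.1] bot [284.7 248.1]
carried -1 1 top [255.9 244. ] bot [256.5 244.2]
```

View pics/m6.png

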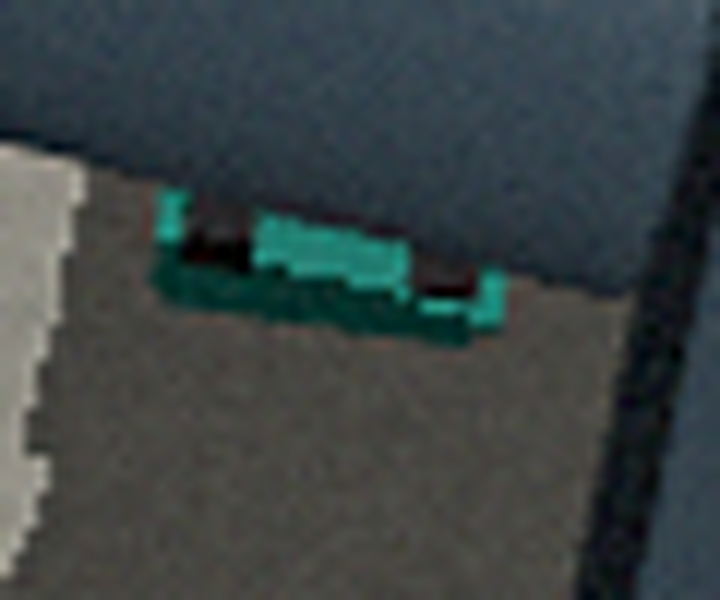

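```bash
python3 - <<'E'
from h import *
d=manip.get_image("top")
a=ray(d,[(257,244.3),(286.6,248.6)],.1471)*1000;print("carried near corners",a.round(1).tolist(),a.mean(0).round(1))
im=cv2.imread("pics/top0.png");m=mask(im,'teal');k=max([k for k in cv2.findContours(m,0,1)[0] if abs(k[:,0].mean(0)-(275,222)).max()<8],key=cv2.contourArea)
w=ray(d,cv2.convexHull(k)[:,0],.04);(c,s,an)=cv2.minAreaRect((w*1000).astype(np.float32));print(c,s,an);b=cv2.boxPoints((c,s,an));b=b[np.argsort(b[:,0])[:2]];print("lone near",b.round(1).tolist(),b.mean(0))
cv2.imwrite("pics/m7.png",cv2.resize(im[220:270,245:305],None,fx=12,fy=12,interpolation=cv2.INTER_CUBIC))
E
```

```text
carried near corners [[429.9, 37.9], [421.2, -24.2]] [425.6   6.9]
(477.522705078125, 2.4139442443847656) (61.874847412109375, 103.94778442382812) 82.3664779663086
lone near [[421.8999938964844, -21.299999237060547], [430.1000061035156, 40.0]] [426.0094     9.317965]
```

View pics/m7.png

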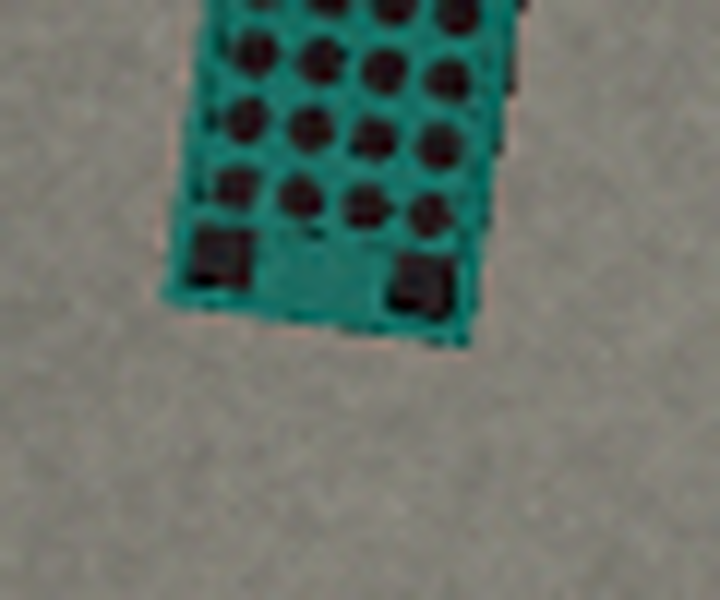

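```bash
python3 - <<'E'
from h import *
print(rel((.4777,.0049,.2334),-7.6))
E
```

```text
(array([56.9,  2.4, -0.2]), array([ 0.05,  0.09, -0.04]))
```

```bash
python3 -m inch '-1 20 2.4 -0.2 0 0 0;-1 40 2.4 -0.2 0 0 0;-1 57 2.4 -0.2 0 0 0;-1 57 2.4 -0.2 0 0 0;-1 57 2.4 -0.2 0 0 0;-1 57 2.4 -0.2 0 0 0'; python3 - <<'E'
from h import *
s=manip.read_state();print(s["force"],rel((.4777,.0049,.2154),-7.6,s))
d=manip.get_image("side");im=d["img"]
cv2.imwrite("pics/m8.png",cv2.resize(im[190:270,225:305],None,fx=7,fy=7,interpolation=cv2.INTER_CUBIC))
t=manip.get_image("top")["img"];cv2.imwrite("pics/m9.png",cv2.resize(t[220:270,245:305],None,fx=12,fy=12,interpolation=cv2.INTER_CUBIC))
E
```

```text
time_s: 6.88
tool_pos: [0.4782, 0.0049, 0.2342]
tool_rot: [0.172, 1.567, 0.04]
force: [1.0, -0.4, -1.5]
opening: 0.061
[ 1.00874212 -0.39674398 -1.53155012] (array([18.8, -0. , -0.5]), array([ 0.05,  0.19, -0.03]))
```

View pics/m8.png

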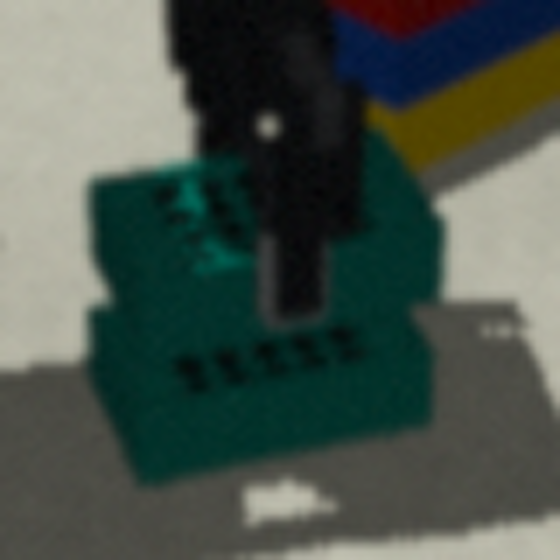

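View pics/m9.png

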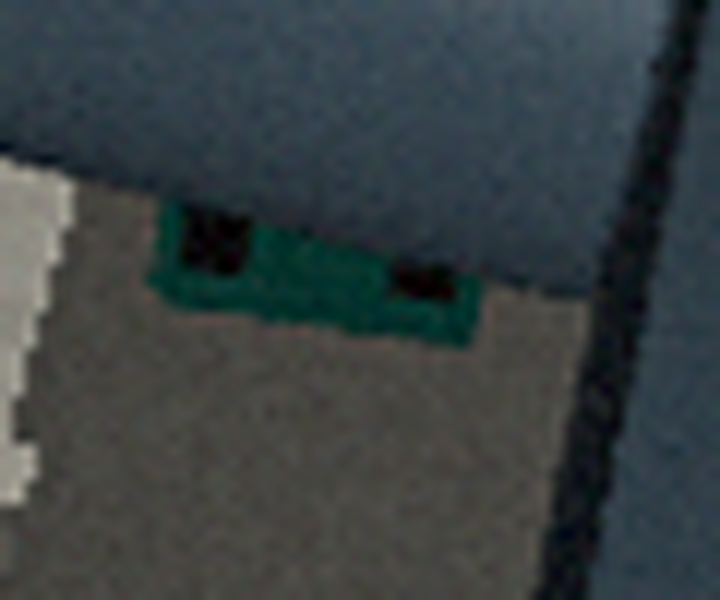

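```bash
python3 - <<'E'
from h import *
D={n:manip.get_image(n) for n in("side","top")}
c=np.deg2rad(-7.6);Rz=np.array([[np.cos(c),-np.sin(c)],[np.sin(c),np.cos(c)]])
for n,(x0,y0,f) in(("side",(225,190,7)),("top",(245,220,12))):
  d=D[n]
  for zt in(.04,.0908):
    for sx in(-1,1):
        for sy in(-1,1):
            q=np.array((.4775,.0023))+Rz@[sx*.052,sy*.031]; print(n,zt,sx,sy,((proj(d,[*q,zt])[0]+.5-(x0,y0))*f).round())
p=np.array([.4775,.0023,.09]);
for n,f in(("side",7),("top",12)):
    print(n,[((proj(D[n],p+e)-proj(D[n],p))[0]*f).round(1).tolist() for e in np.eye(3)*.001])
E
```

```text
side 0.04 -1 -1 [137. 417.]
side 0.04 -1 1 [ 85. 311.]
side 0.04 1 -1 [436. 354.]
side 0.04 1 1 [371. 255.]
side 0.0908 -1 -1 [133. 288.]
side 0.0908 -1 1 [ 80. 186.]
side 0.0908 1 -1 [440. 229.]
side 0.0908 1 1 [374. 133.]
top 0.04 -1 -1 [472. 347.]
top 0.04 -1 1 [160. 303.]
top 0.04 1 -1 [ 543. -172.]
top 0.04 1 1 [ 235. -215.]
top 0.0908 -1 -1 [480. 346.]
top 0.0908 -1 1 [151. 300.]
top 0.0908 1 -1 [ 555. -202.]
top 0.0908 1 1 [ 230. -247.]
side [[2.7, -0.7], [-1.3, -1.5], [-0.0, -2.5]]
top [[0.0, -5.3], [-5.3, -0.0], [0.0, -0.3]]
```

```bash
python3 -m inch '-1 0 -0.2 -2.2 0 0 0;-1 3 -0.2 -2.2 0 0 0;-1 6 -0.2 -2.2 0 0 0;-1 9 -0.2 -2.2 0 0 0;-1 11 -0.2 -2.2 0 0 0;-1 11 -0.2 -2.2 0 0 0'; python3 - <<'E'
from h import *
s=manip.read_state();print(s["force"],rel((.4761,.0049,.2154),-7.6,s))
E
```

```text
time_s: 7.82
tool_pos: [0.4756, 0.005, 0.2225]
tool_rot: [0.367, 1.569, 0.236]
force: [0.4, 0.2, -0.9]
opening: 0.0615
[ 0.41962993  0.16718179 -0.90055346] (array([ 7.1, -0.1,  0.5]), array([ 0.05,  0.11, -0.04]))
```

```bash
python3 -m inch '-1 2 0 0.3 0 0 0;-1 4 0 0.3 0 0 0;-1 4 0 0.3 0 0 0;-1 4 0 0.3 0 0 0'; python3 -m inch '-1 1.5 0 0 0 0 0;-1 2.5 0 0 0 0 0;-1 3 0 0 0 0 0;-1 3 0 0 0 0 0'
```

```text
time_s: 8.32
tool_pos: [0.4759, 0.005, 0.2185]
tool_rot: [0.368, 1.569, 0.236]
force: [0.1, 0.3, -0.5]
opening: 0.061
time_s: 8.82
tool_pos: [0.4759, 0.005, 0.2156]
tool_rot: [0.367, 1.569, 0.235]
force: [-1.6, 0.0, 0.7]
opening: 0.0611
```

```bash
python3 -m inch '-1 0.5 0 0 0 0 0;-1 1 0 0 0 0 0;-1 1 0 0 0 0 0;-0.2 1 0 0 0 0 0;1 1 0 0 0 0 0;1 1 0 0 0 0 0;1 1 0 0 0 0 0;1 1 0 0 0 0 0'; python3 - <<'E'
from h import *
d=manip.get_image("side");im=d["img"]
cv2.imwrite("pics/m10.png",cv2.resize(im[190:270,225:305],None,fx=7,fy=7,interpolation=cv2.INTER_CUBIC))
E
```

```text
time_s: 9.82
tool_pos: [0.4759, 0.005, 0.2145]
tool_rot: [0.424, 1.569, 0.292]
force: [0.4, 0.0, -0.4]
opening: 0.0855
```

View pics/m10.png

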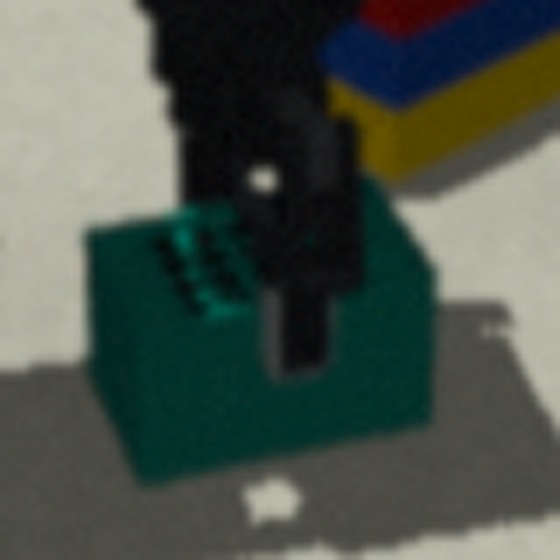

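The carried rack now sits flush on the lone rack, with left edge 90 and right edge 432 continuous over both. I retreat upward.

```bash
python3 -m inch '1 -20 0 0 0 0 0;1 -50 0 0 0 0 0;1 -90 0 0 0 0 0;1 -130 0 0 0 0 0;1 -130 0 0 0 0 0;1 -130 0 0 0 0 0'; python3 - <<'E'
from h import *
d=manip.get_image("top");im=d["img"];cv2.imwrite("pics/top4.png",im)
cv2.imwrite("pics/m11.png",np.hstack([cv2.resize(im[120:200,170:250],(560,560),interpolation=cv2.INTER_CUBIC)]))
E
```

```text
time_s: 10.62
tool_pos: [0.4754, 0.005, 0.3439]
tool_rot: [0.698, 1.57, 0.566]
force: [-0.2, 1.0, 0.3]
opening: 0.0855
```

View pics/m11.png

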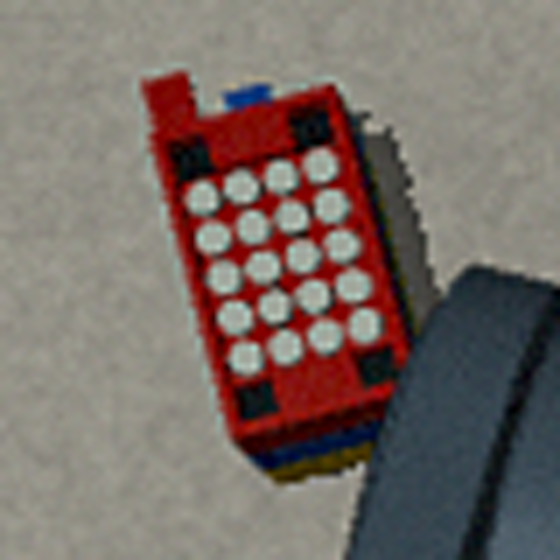

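View pics/top4.png

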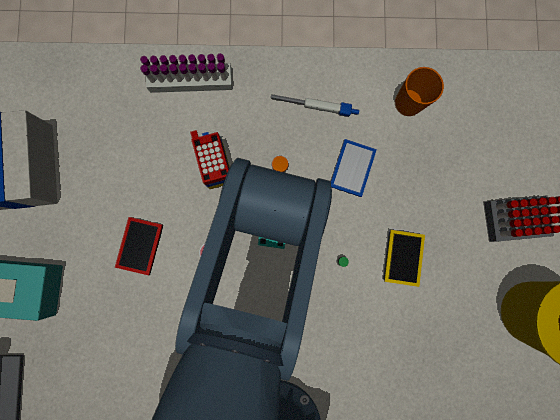

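```bash
python3 - <<'E'
from h import *
d=manip.get_image("top");im=d["img"]
A=sockets(im,[(170+a/7-.5,120+b/7-.5) for a,b in [(190,158),(311,128),(258,400),(378,366)]]);print(A.round(1).tolist())
print(fit4(ray(d,A[:,:2],.104)),fit4(ray(d,[(170+a/7-.5,120+b/7-.5) for a,b in [(190,158),(311,128),(258,400),(378,366)]],.104)))
# top-face corners, by eye-free: cap centroid
h=cv2.cvtColor(im,cv2.COLOR_BGR2HSV);m=cv2.inRange(h,(0,0,130),(180,60,255))[120:200,170:250]
n,l,s,c=cv2.connectedComponentsWithStats(m);ok=[i for i in range(1,n) if 8<s[i][4]<40];P=[c[i]+(170,120) for i in ok];print(len(P),ray(d,np.mean(P,0),.1025)*1000)
E
```

```text
[[198.5, 140.0, 197.7], [213.2, 139.2, 187.2], [209.3, 178.1, 233.2], [221.7, 173.2, 232.4]]
(array([624.1, 145.7]), 15.93, [90.8, 80.5, 32.9, 29.6]) (array([625.3, 147. ]), 16.63, [82.2, 81.0, 39.9, 39.6])
20 [[625.83844148 147.51701991]]
```

```bash
python3 - <<'E'
from h import *
print(rel((.6255,.1487,.3439),16.2))
E
```

```text
(array([ -0.9, 162.2, 130.2]), array([-23.75,  -0.05,  -0.07]))
```

```bash
python3 -m inch '1 0 50 40 -8 0 0;1 0 100 80 -16 0 0;1 0 145 116 -23.7 0 0;1 0 162 130 -23.7 0 0;1 0 162 130 -23.7 0 0;1 0 162 130 -23.7 0 0;1 0 162 130 -23.7 0 0'; python3 - <<'E'
from h import *
print(rel((.6255,.1487,.247),16.2))
E
```

```text
time_s: 11.6
tool_pos: [0.6246, 0.1476, 0.3427]
tool_rot: [2.404, 1.569, 2.685]
force: [-0.1, -0.8, -0.5]
opening: 0.0854
(array([95.7,  0.6,  1.3]), array([-0.12, -0.09, -0.09]))
```

```bash
python3 -m inch '1 40 0.7 1.2 0 0 0;1 75 0.7 1.2 0 0 0;1 96 0.7 1.2 0 0 0;1 96 0.7 1.2 0 0 0;1 96 0.7 1.2 0 0 0;1 96 0.7 1.2 0 0 0'; python3 - <<'E'
from h import *
print(rel((.6255,.1487,.247),16.2))
E
```

```text
time_s: 12.35
tool_pos: [0.6262, 0.1488, 0.2486]
tool_rot: [0.529, 1.569, 0.809]
force: [-0.3, 1.0, 0.8]
opening: 0.0854
(array([ 1.6,  0.1, -0.7]), array([-0.12,  0.08, -0.04]))
```

```bash
python3 -m inch '1 1.6 0 -0.5 0 0 0;-1 1.6 0 -0.5 0 0 0;-1 1.6 0 -0.5 0 0 0;-1 1.6 0 -0.5 0 0 0;-1 1.6 0 -0.5 0 0 0;-1 1.6 0 -0.5 0 0 0;-1 1.6 0 -0.5 0 0 0' 40; python3 - <<'E'
from h import *
d=manip.get_image("side");cv2.imwrite("pics/s12.png",cv2.resize(d["img"][60:230,210:380],None,fx=3.5,fy=3.5,interpolation=cv2.INTER_CUBIC))
E
```

```text
time_s: 13.22
tool_pos: [0.6259, 0.1487, 0.2476]
tool_rot: [0.33, 1.569, 0.611]
force: [-1.8, 0.8, 4.9]
opening: 0.0614
```

View pics/s12.png

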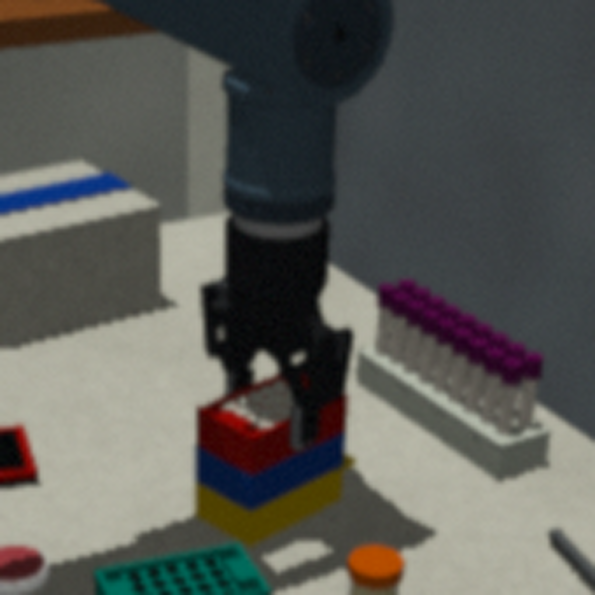

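```bash
python3 -m inch '-1 -5 0 0 0 0 0;-1 -10 0 0 0 0 0;-1 -15 0 0 0 0 0;-1 -25 0 0 0 0 0;-1 -45 0 0 0 0 0;-1 -70 0 0 0 0 0;-1 -70 0 0 0 0 0;-1 -70 0 0 0 0 0'; python3 - <<'E'
from h import *
d=manip.get_image("side");cv2.imwrite("pics/s13.png",cv2.resize(d["img"][60:230,210:380],None,fx=3.5,fy=3.5,interpolation=cv2.INTER_CUBIC))
print(rel((.427,.332,.25),-12.9))
E
```

```text
time_s: 14.28
tool_pos: [0.6255, 0.1487, 0.3175]
tool_rot: [0.338, 1.569, 0.619]
force: [-0.1, -0.4, -0.7]
opening: 0.0612
(array([  66.9,  231.1, -139.8]), array([28.98,  0.03, -0.07]))
```

View pics/s13.png

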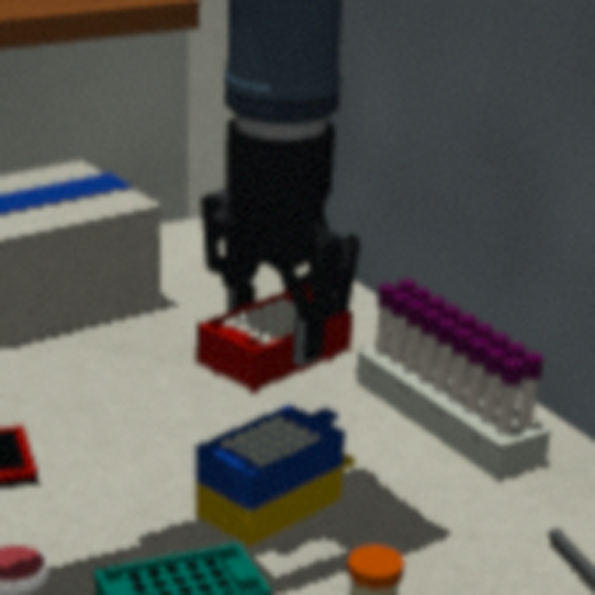

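```bash
python3 -m inch '-1 0 30 -18 3.5 0 0;-1 0 75 -45 9 0 0;-1 0 120 -72 15 0 0;-1 0 165 -100 21 0 0;-1 20 200 -121 26 0 0;-1 45 225 -136 29 0 0;-1 67 231 -140 29 0 0;-1 67 231 -140 29 0 0;-1 67 231 -140 29 0 0'; python3 - <<'E'
from h import *
s=manip.read_state();print(s["opening"],s["force"],rel((.427,.332,.1956),-12.9,s))
d=manip.get_image("top");e=manip.get_image("side")
cv2.imwrite("pics/m14.png",np.hstack([cv2.resize(e["img"][110:230,130:250],(400,400)),cv2.resize(d["img"][190:290,90:190],(400,400))]))
E
```

```text
time_s: 15.45
tool_pos: [0.4273, 0.3317, 0.2502]
tool_rot: [1.265, 1.57, 1.04]
force: [-0.1, -0.1, -1.5]
opening: 0.0613
0.06125152217799073 [-0.10454257 -0.11469886 -1.49809094] (array([54.6,  0.1, -0.4]), array([-0.03,  0.02, -0.07]))
```

View pics/m14.png

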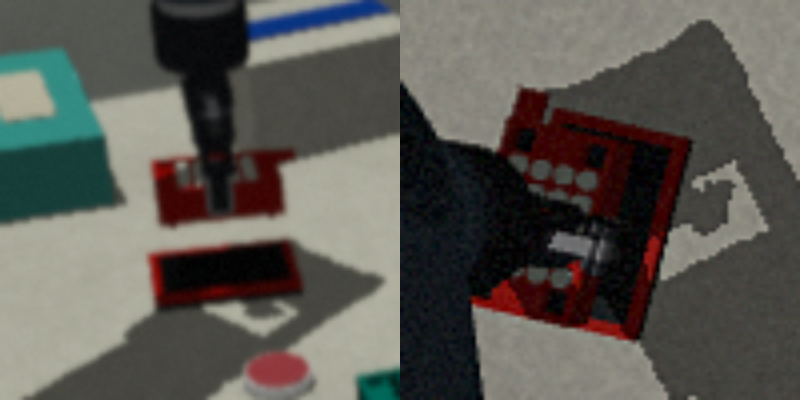

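```bash
python3 -m inch '-1 15 0 -0.3 0 0 0;-1 30 0 -0.3 0 0 0;-1 43 0 -0.3 0 0 0;-1 49 0 -0.3 0 0 0;-1 49 0 -0.3 0 0 0;-1 49 0 -0.3 0 0 0'; python3 - <<'E'
from h import *
s=manip.read_state();print(s["force"],rel((.427,.332,.1956),-12.9,s))
d=manip.get_image("top");e=manip.get_image("side")
cv2.imwrite("pics/m15.png",np.hstack([cv2.resize(e["img"][160:220,160:220+10],(400,343),interpolation=cv2.INTER_CUBIC),cv2.resize(d["img"][205:285,100:193],(400,343),interpolation=cv2.INTER_CUBIC)]))
E
```

```text
time_s: 16.3
tool_pos: [0.4278, 0.332, 0.2022]
tool_rot: [0.903, 1.567, 0.677]
force: [-0.4, -0.1, -2.0]
opening: 0.0612
[-0.35714743 -0.13345044 -1.96744477] (array([ 6.6, -0.2, -0.8]), array([-0.05,  0.12, -0.15]))
```

View pics/m15.png

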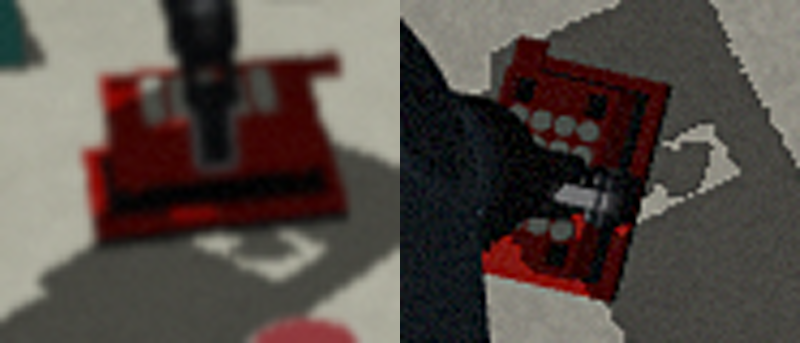

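```bash
python3 -m inch '-1 2 0 -0.6 0 0 0;-1 4 0 -0.6 0 0 0;-1 5.5 0 -0.6 0 0 0;-1 6.5 0 -0.6 0 0 0;-1 6.5 0 -0.6 0 0 0;-1 6.5 0 -0.6 0 0 0'
```

```text
time_s: 17.15
tool_pos: [0.4273, 0.3322, 0.1959]
tool_rot: [0.876, 1.567, 0.649]
force: [0.0, 0.6, -1.0]
opening: 0.0611
```

```bash
python3 -m inch '-1 0.5 0 0 0 0 0;-1 1 0 0 0 0 0;-1 1.2 0 0 0 0 0;-1 1.2 0 0 0 0 0'
```

```text
time_s: 17.65
tool_pos: [0.4274, 0.3322, 0.1956]
tool_rot: [0.833, 1.567, 0.607]
force: [-3.4, -1.7, 7.9]
opening: 0.0614
```

Contact is made (7.9 N upward). I release and lift clear.

```bash
python3 -m inch '-1 -0.3 0 0 0 0 0;-0.2 -0.3 0 0 0 0 0;1 -0.3 0 0 0 0 0;1 -0.3 0 0 0 0 0;1 -0.3 0 0 0 0 0;1 -20 0 0 0 0 0;1 -60 0 0 0 0 0;1 -110 0 0 0 0 0;1 -150 0 0 0 0 0;1 -150 0 0 0 0 0'; python3 - <<'E'
from h import *
d=manip.get_image("top");cv2.imwrite("pics/top5.png",d["img"])
print(rel((.6255,.149,.345),16.2))
E
```

```text
time_s: 18.9
tool_pos: [0.4281, 0.3325, 0.3497]
tool_rot: [0.724, 1.559, 0.498]
force: [0.1, 0.2, -1.4]
opening: 0.0852
(array([   2.8, -134.1,  234.2]), array([-29.14,   0.38,  -0.21]))
```

View pics/top5.png

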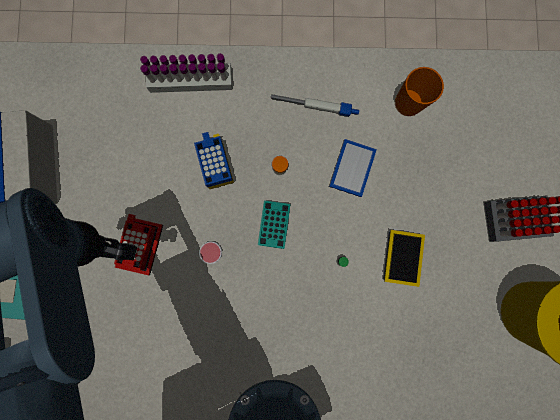

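```bash
cat >> h.py <<'E'
def caps(d,box,z):
    im=d["img"];x0,y0,x1,y1=box
    h=cv2.cvtColor(im,cv2.COLOR_BGR2HSV);m=cv2.inRange(h,(0,0,130),(180,70,255))[y0:y1,x0:x1]
    n,l,s,c=cv2.connectedComponentsWithStats(m);P=np.array([c[i]+(x0,y0) for i in range(1,n) if 8<s[i][4]<40]);W=ray(d,P,z)*1000
    return len(P),wrect(W/1000),W.mean(0).round(1)
E
python3 - <<'E'
from h import *
d=manip.get_image("top");print(caps(d,(180,120,250,200),.0705))
cv2.imwrite("pics/m16.png",cv2.resize(d["img"][125:195,185:245],None,fx=8,fy=8,interpolation=cv2.INTER_CUBIC))
E
```

```text
(20, (array([625.9, 147.4]), array([54.9, 39.4]), 16.3), array([625.9, 147.5]))
```

View pics/m16.png

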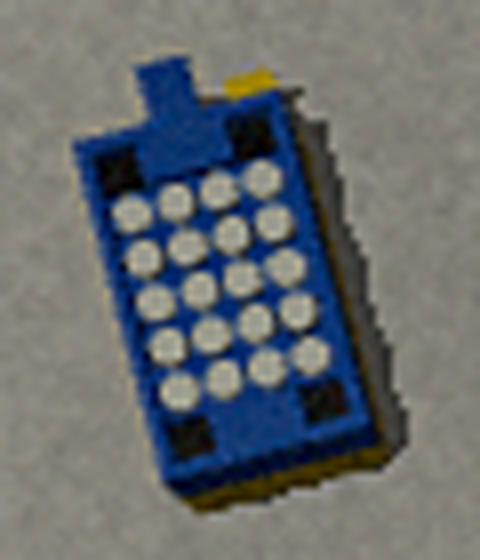

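```bash
python3 -m inch '1 0 -27 47 -6 0 0;1 0 -54 94 -12 0 0;1 0 -81 141 -18 0 0;1 0 -108 188 -24 0 0;1 3 -134 234 -29 0 0;1 3 -134 234 -29 0 0;1 3 -134 234 -29 0 0'; python3 - <<'E'
from h import *
print(rel((.626,.149,.2155),16.3))
E
```

```text
time_s: 19.88
tool_pos: [0.624, 0.1489, 0.3405]
tool_rot: [1.541, 1.568, 1.82]
force: [-0.5, 0.4, -0.7]
opening: 0.0855
(array([125. ,  -0.7,   1.9]), array([-0.31,  0.  , -0.15]))
```

```bash
python3 -m inch '1 40 -0.4 1.8 -0.3 0 0;1 80 -0.4 1.8 -0.3 0 0;1 110 -0.4 1.8 -0.3 0 0;1 125.5 -0.4 1.8 -0.3 0 0;1 125.5 -0.4 1.8 -0.3 0 0;1 125.5 -0.4 1.8 -0.3 0 0;1 125.5 -0.4 1.8 -0.3 0 0'; python3 - <<'E'
from h import *
print(rel((.626,.149,.2155),16.3))
d=manip.get_image("top");print("red",cv2.imwrite("pics/m17.png",cv2.resize(d["img"][205:285,100:193],None,fx=6,fy=6,interpolation=cv2.INTER_CUBIC)),caps(d,(105,210,180,280),.0505))
E
```

```text
time_s: 20.75
tool_pos: [0.6265, 0.1494, 0.2167]
tool_rot: [0.594, 1.567, 0.878]
force: [0.4, 0.3, -0.9]
opening: 0.0854
(array([ 1.2, -0.3, -0.6]), array([-0.01,  0.17, -0.11]))Traceback (most recent call last):
  File "<stdin>", line 3, in <module>
  File "h.py", line 46, in caps
    n,l,s,c=cv2.connectedComponentsWithStats(m);P=np.array([c[i]+(x0,y0) for i in range(1,n) if 8<s[i][4]<40]);W=ray(d,P,z)*1000
                                                                                                                 ~~~^^^^^^^
  File "h.py", line 6, in ray
    R,t,K=cam(d);uv=np.atleast_2d(np.array(uv,float));p=np.c_[uv,np.ones(len(uv))]@np.linalg.inv(K).T@R;c=-R.T@t
                                                        ~~~~~~~~~~~~~~~~~~~~~~~~~~^~~~~~~~~~~~~~~~~~~
ValueError: matmul: Input operand 1 has a mismatch in its core dimension 0, with gufunc signature (n?,k),(k,m?)->(n?,m?) (size 3 is different from 1)
```

View pics/m17.png

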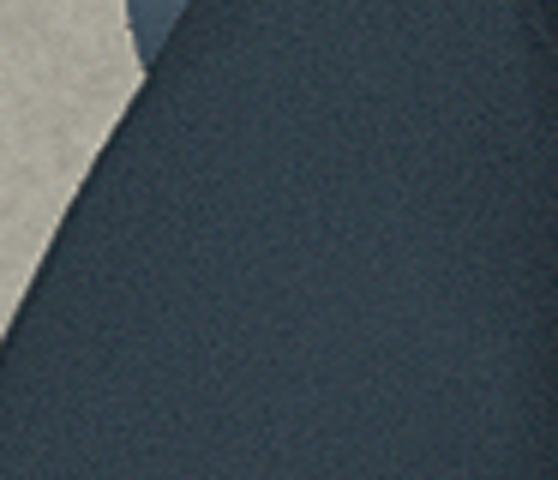

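The arm hides the red rack from the top here, so I check it from the side while gripping blue.

```bash
python3 -m inch '1 1.2 -0.3 -0.5 0 0 0;-1 1.2 -0.3 -0.5 0 0 0;-1 1.2 -0.3 -0.5 0 0 0;-1 1.2 -0.3 -0.5 0 0 0;-1 1.2 -0.3 -0.5 0 0 0;-1 1.2 -0.3 -0.5 0 0 0;-1 1.2 -0.3 -0.5 0 0 0' 40; python3 - <<'E'
from h import *
d=manip.get_image("side");cv2.imwrite("pics/s18.png",cv2.resize(d["img"][130:230,160:330],None,fx=4.5,fy=4.5,interpolation=cv2.INTER_CUBIC))
E
```

```text
time_s: 21.68
tool_pos: [0.6261, 0.1489, 0.2157]
tool_rot: [0.587, 1.567, 0.872]
force: [-1.2, -0.8, 6.6]
opening: 0.0614
```

View pics/s18.png

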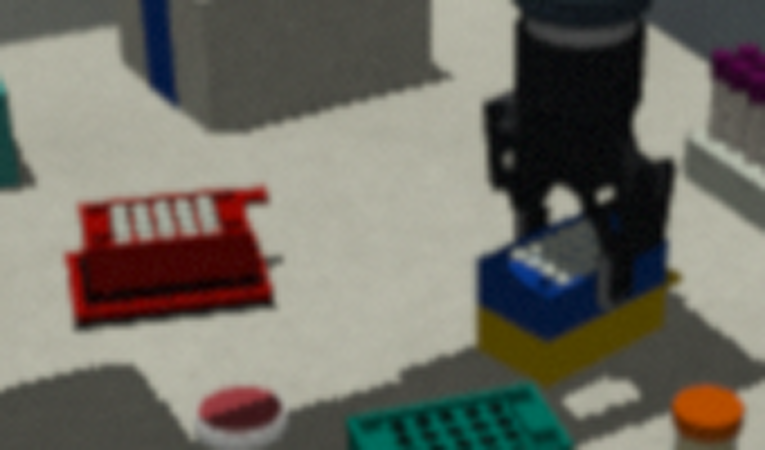

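```bash
python3 -m inch '-1 -5 0 0 0 0 0;-1 -10 0 0 0 0 0;-1 -15 0 0 0 0 0;-1 -25 0 0 0 0 0;-1 -50 0 0 0 0 0;-1 -80 0 0 0 0 0;-1 -105 0 0 0 0 0;-1 -105 0 0 0 0 0;-1 -105 0 0 0 0 0'; python3 - <<'E'
from h import *
d=manip.get_image("side");cv2.imwrite("pics/s19.png",cv2.resize(d["img"][60:230,210:380],None,fx=3.5,fy=3.5,interpolation=cv2.INTER_CUBIC))
print(rel((.6226,-.1903,.32),-18.1))
E
```

```text
time_s: 22.85
tool_pos: [0.6255, 0.1486, 0.3198]
tool_rot: [0.925, 1.568, 1.21]
force: [0.5, 1.3, -2.4]
opening: 0.0612
(array([  -1.7, -324.5,  -97.6]), array([ 3.438e+01, -1.000e-02, -1.500e-01]))
```

View pics/s19.png

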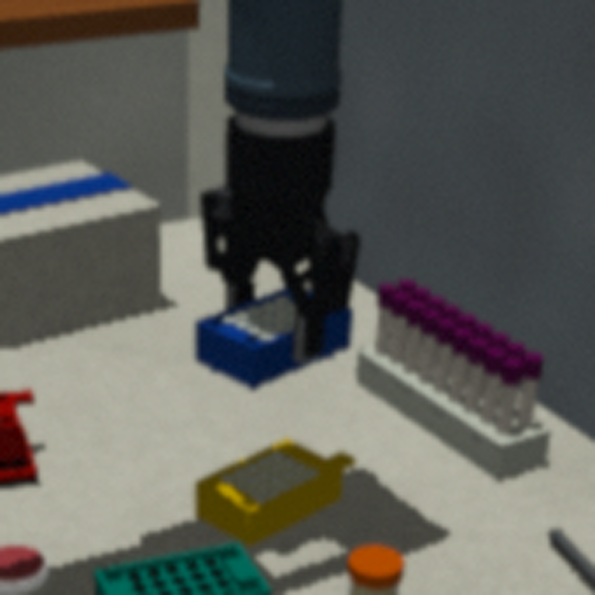

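Blue is held level and yellow stays behind. I move over the blue station, well above the jar.

```bash
python3 -m inch '-1 0 -30 -9 3 0 0;-1 0 -80 -24 8 0 0;-1 0 -130 -39 14 0 0;-1 0 -180 -54 20 0 0;-1 0 -230 -69 25 0 0;-1 0 -275 -83 30 0 0;-1 0 -310 -93 34.4 0 0;-1 0 -324 -97.5 34.4 0 0;-1 0 -324 -97.5 34.4 0 0;-1 0 -324 -97.5 34.4 0 0'; python3 - <<'E'
from h import *
print(rel((.6226,-.1903,.2127),-18.1))
E
```

```text
time_s: 24.15
tool_pos: [0.6225, -0.1883, 0.3177]
tool_rot: [2.203, 1.567, 1.889]
force: [0.6, 0.5, -2.6]
opening: 0.0613
(array([105. ,  -2.2,   0.9]), array([ 0.08, -0.13, -0.17]))
```

```bash
python3 -m inch '-1 35 -1.8 0.6 0 0 0;-1 65 -1.8 0.6 0 0 0;-1 90 -1.8 0.6 0 0 0;-1 104 -1.8 0.6 0 0 0;-1 104 -1.8 0.6 0 0 0;-1 104 -1.8 0.6 0 0 0;-1 104 -1.8 0.6 0 0 0'; python3 - <<'E'
from h import *
s=manip.read_state();print(s["force"],rel((.6226,-.1903,.2057),-18.1,s))
d=manip.get_image("top");e=manip.get_image("side")
cv2.imwrite("pics/m20.png",np.hstack([cv2.resize(e["img"][220:300,320:413],(400,343),interpolation=cv2.INTER_CUBIC),cv2.resize(d["img"][130:210,310:403],(400,343),interpolation=cv2.INTER_CUBIC)]))
t=d["img"];cv2.imwrite("pics/m17b.png",cv2.resize(t[205:285,100:193],None,fx=6,fy=6,interpolation=cv2.INTER_CUBIC));print("red",caps(d,(105,210,180,280),.0505))
E
```

```text
time_s: 25.02
tool_pos: [0.623, -0.19, 0.2152]
tool_rot: [1.53, 1.568, 1.216]
force: [-0.6, -0.2, -2.3]
opening: 0.0614
[-0.59290529 -0.23148888 -2.25222752] (array([ 9.5, -0.4, -0.3]), array([ 0.09,  0.01, -0.15]))
red (13, (array([428.3, 329.7]), array([54.7, 39.2]), -12.8), array([428.1, 328.9]))
```

View pics/m20.png

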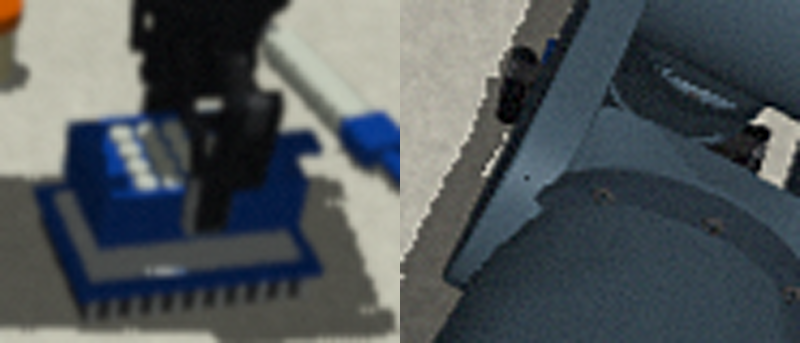

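View pics/m17b.png

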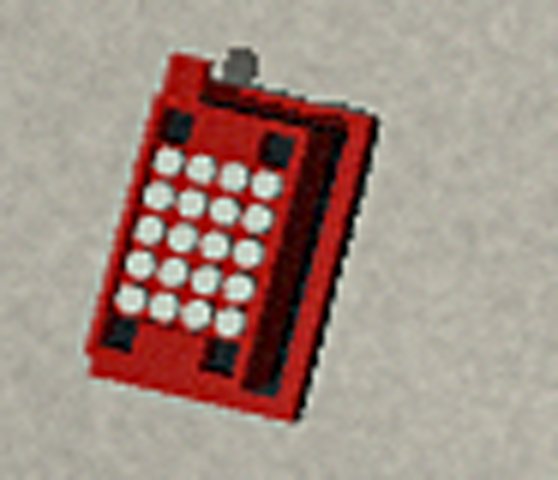

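```bash
python3 -m inch '-1 3 -0.2 -0.3 0 0 0;-1 6 -0.2 -0.3 0 0 0;-1 8.5 -0.2 -0.3 0 0 0;-1 9.5 -0.2 -0.3 0 0 0;-1 10 -0.2 -0.3 0 0 0;-1 10 -0.2 -0.3 0 0 0;-1 10 -0.2 -0.3 0 0 0'
```

```text
time_s: 26.0
tool_pos: [0.6223, -0.1901, 0.2057]
tool_rot: [1.977, 1.568, 1.662]
force: [-5.7, 2.0, 6.2]
opening: 0.0615
```

Contact with the station (6 N). I release and lift clear.

```bash
python3 -m inch '-1 -0.3 0 0 0 0 0;-0.2 -0.3 0 0 0 0 0;1 -0.3 0 0 0 0 0;1 -0.3 0 0 0 0 0;1 -0.3 0 0 0 0 0;1 -20 0 0 0 0 0;1 -60 0 0 0 0 0;1 -110 0 0 0 0 0;1 -130 0 0 0 0 0;1 -130 0 0 0 0 0'; python3 - <<'E'
from h import *
d=manip.get_image("top");cv2.imwrite("pics/top6.png",d["img"]);print(caps(d,(180,120,250,200),.0385))
e=manip.get_image("side");cv2.imwrite("pics/side6.png",e["img"])
print(rel((.626,.149,.335),16.3))
E
```

```text
time_s: 27.25
tool_pos: [0.6228, -0.1906, 0.3383]
tool_rot: [0.528, 1.567, 0.214]
force: [0.7, -0.1, -0.9]
opening: 0.0855
(16, (array([626.2, 147. ]), array([54.9, 39.3]), 16.7), array([629.5, 147. ]))
(array([   0.6,  323.9, -100.9]), array([-34.32,  -0.12,  -0.22]))
```

View pics/side6.png

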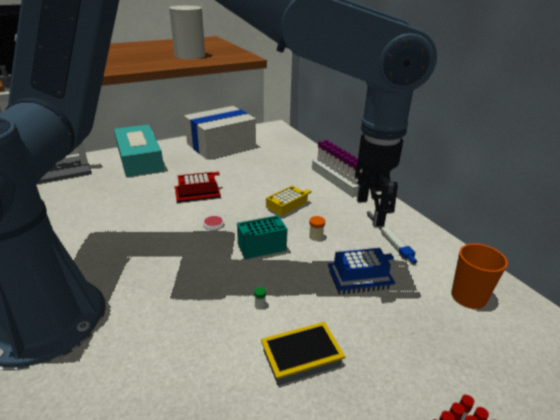

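View pics/top6.png

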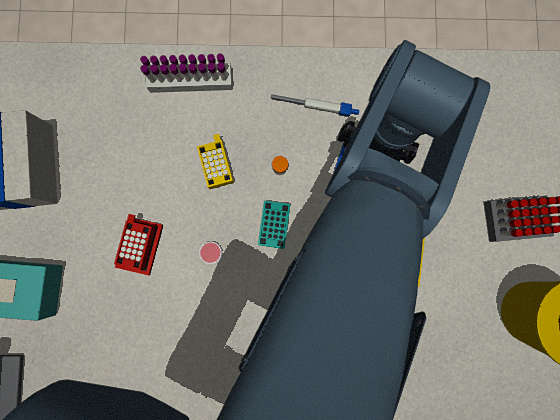

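```bash
python3 -m inch '1 0 55 -17 -6 0 0;1 0 110 -34 -12 0 0;1 0 165 -51 -18 0 0;1 0 220 -68 -24 0 0;1 0 275 -86 -30 0 0;1 0 324 -101 -34.4 0 0;1 0 324 -101 -34.4 0 0;1 0 324 -101 -34.4 0 0;1 0 324 -101 -34.4 0 0'; python3 - <<'E'
from h import *
print(rel((.6263,.1488,.1837),16.5))
d=manip.get_image("top");cv2.imwrite("pics/m21.png",cv2.resize(d["img"][130:210,310:403],None,fx=6,fy=6,interpolation=cv2.INTER_CUBIC));print("blue",caps(d,(325,135,385,200),.0605))
print("teal top",[wrect(ray(d,cv2.convexHull(k)[:,0],.072)) for k in cv2.findContours(mask(d["img"],'teal'),0,1)[0] if cv2.contourArea(k)>150])
E
```

```text
time_s: 28.48
tool_pos: [0.626, 0.1477, 0.3346]
tool_rot: [2.127, 1.566, 2.411]
force: [-0.4, -0.2, 0.7]
opening: 0.0853
(array([150.9,   0.3,   1. ]), array([-0.23, -0.15, -0.25]))
blue (13, (array([ 622. , -191.7]), array([55.1, 39.2]), -18.0), array([ 622.2, -193.9]))
teal top [(array([325.6, 550.9]), array([138.7, 125.1]), 85.8), (array([477.4,   2.5]), array([104.3,  62.5]), -7.5)]
```

View pics/m21.png

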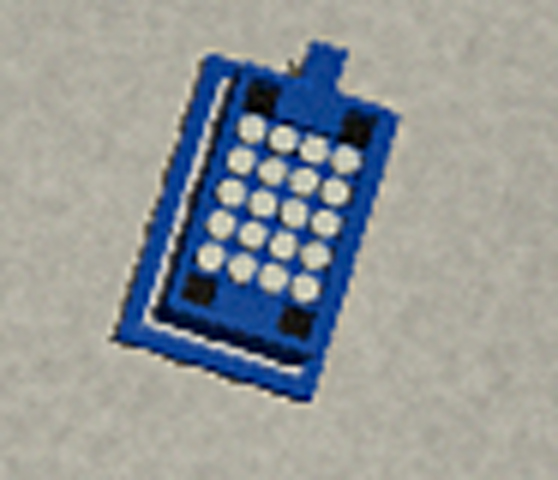

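Blue caps are centred at (622.0, -191.7), 0.7 mm from the station centre. The teal pair reads 104x62 mm at z = 72 mm, so it is seated. Yellow is next.

```bash
python3 -m inch '1 50 0.4 0.8 -0.2 0 0;1 95 0.4 0.8 -0.2 0 0;1 130 0.4 0.8 -0.2 0 0;1 150 0.4 0.8 -0.2 0 0;1 151 0.4 0.8 -0.2 0 0;1 151 0.4 0.8 -0.2 0 0;1 151 0.4 0.8 -0.2 0 0'; python3 - <<'E'
from h import *
print(rel((.6263,.1488,.1837),16.5))
E
```

```text
time_s: 29.4
tool_pos: [0.6272, 0.1488, 0.1859]
tool_rot: [1.292, 1.567, 1.579]
force: [-0.4, 0.1, 1.3]
opening: 0.0857
(array([ 2.2,  0.2, -0.8]), array([-0.04,  0.06, -0.2 ]))
```

```bash
python3 -m inch '1 2.2 0 -0.5 0 0 0;-1 2.2 0 -0.5 0 0 0;-1 2.2 0 -0.5 0 0 0;-1 2.2 0 -0.5 0 0 0;-1 2.2 0 -0.5 0 0 0;-1 2.2 0 -0.5 0 0 0;-1 2.2 0 -0.5 0 0 0' 40;python3 -m inch '-1 -5 0 0 0 0 0;-1 -10 0 0 0 0 0;-1 -25 0 0 0 0 0;-1 -55 0 0 0 0 0;-1 -90 0 0 0 0 0;-1 -135 0 0 0 0 0;-1 -135 0 0 0 0 0;-1 -135 0 0 0 0 0'; python3 - <<'E'
from h import *
d=manip.get_image("side");cv2.imwrite("pics/s22.png",cv2.resize(d["img"][60:230,210:380],None,fx=3.5,fy=3.5,interpolation=cv2.INTER_CUBIC))
print(rel((.4015,-.3118,.32),-8.1))
E
```

```text
time_s: 30.28
tool_pos: [0.6269, 0.1488, 0.1843]
tool_rot: [1.086, 1.567, 1.373]
force: [-0.7, -0.2, 5.6]
opening: 0.0609
time_s: 31.28
tool_pos: [0.6265, 0.1483, 0.3193]
tool_rot: [1.149, 1.567, 1.436]
force: [-0.4, -0.8, -1.7]
opening: 0.0614
(array([  -3.2, -377.5, -345.8]), array([24.56, -0.07, -0.22]))
```

View pics/s22.png

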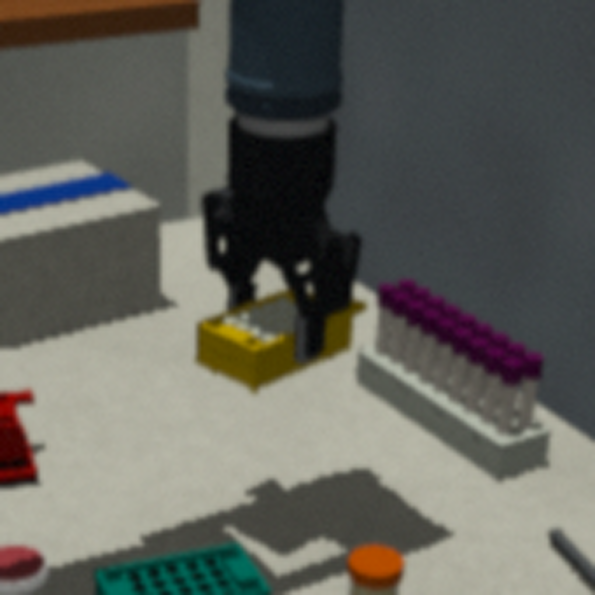

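```bash
python3 -m inch '-1 0 -20 -18 2 0 0;-1 0 -50 -46 4 0 0;-1 0 -85 -78 6 0 0;-1 0 -120 -110 8 0 0;-1 0 -155 -142 10 0 0;-1 0 -190 -174 12.5 0 0;-1 0 -225 -206 15 0 0;-1 0 -260 -238 17 0 0;-1 0 -290 -266 19 0 0;-1 0 -310 -284 20.5 0 0'; python3 - <<'E'
from h import *
print(rel((.4015,-.3118,.32),-8.1))
E
```

```text
time_s: 32.58
tool_pos: [0.4402, -0.2307, 0.3154]
tool_rot: [2.257, 1.564, 2.184]
force: [0.4, 0.1, -1.4]
opening: 0.0614
(array([ -4.9, -83.7, -32.7]), array([ 3.92, -0.26, -0.3 ]))
```

```bash
python3 -m inch '-1 -2 -30 -12 2 0 0;-1 0 -60 -24 3.9 0 0;-1 20 -83.7 -32.7 3.9 -0.2 -0.2;-1 50 -83.7 -32.7 3.9 -0.2 -0.2;-1 75 -83.7 -32.7 3.9 -0.2 -0.2;-1 93 -83.7 -32.7 3.9 -0.2 -0.2;-1 93 -83.7 -32.7 3.9 -0.2 -0.2;-1 93 -83.7 -32.7 3.9 -0.2 -0.2'; python3 - <<'E'
from h import *
s=manip.read_state();print(s["force"],rel((.4015,-.3118,.214),-8.1,s))
e=manip.get_image("side")
cv2.imwrite("pics/s23.png",cv2.resize(e["img"][290:390,250:360],None,fx=6,fy=6,interpolation=cv2.INTER_CUBIC))
E
```

```text
time_s: 33.58
tool_pos: [0.4011, -0.3112, 0.2221]
tool_rot: [2.232, 1.568, 2.091]
force: [-0.7, 1.0, -2.1]
opening: 0.0616
[-0.67011073  0.98084296 -2.11050357] (array([ 8.1, -0.6,  0.5]), array([ 0.02, -0.1 , -0.12]))
```

View pics/s23.png

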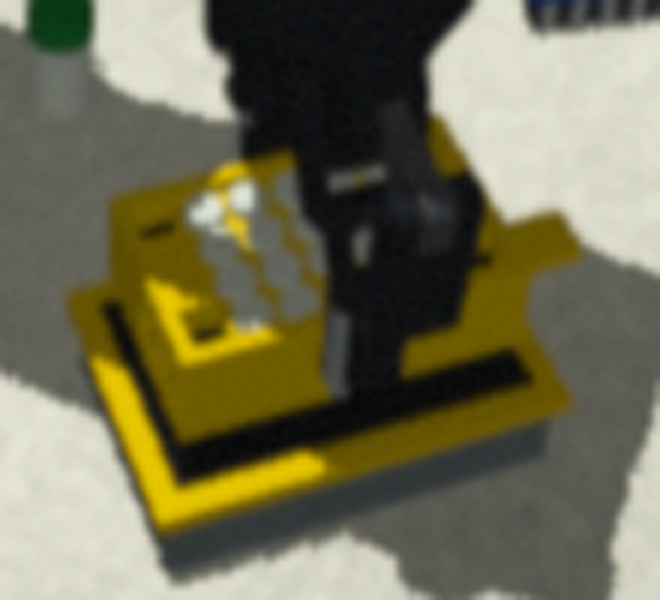

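```bash
python3 -m inch '-1 3 -0.6 0.4 0 0 0;-1 5.5 -0.6 0.4 0 0 0;-1 7.5 -0.6 0.4 0 0 0;-1 8.5 -0.6 0.4 0 0 0;-1 9 -0.6 0.4 0 0 0;-1 9 -0.6 0.4 0 0 0;-1 9 -0.6 0.4 0 0 0'
```

```text
time_s: 34.5
tool_pos: [0.4015, -0.312, 0.2143]
tool_rot: [2.22, 1.569, 2.079]
force: [-2.7, 2.6, 6.7]
opening: 0.0613
```

```bash
python3 -m inch '-1 -0.3 0 0 0 0 0;-0.2 -0.3 0 0 0 0 0;1 -0.3 0 0 0 0 0;1 -0.3 0 0 0 0 0;1 -0.3 0 0 0 0 0;1 -20 0 0 0 0 0;1 -60 0 0 0 0 0;1 -110 0 0 0 0 0;1 -150 0 0 0 0 0;1 -150 0 0 0 0 0'; python3 - <<'E'
from h import *
print(rel((.4,-.05,.37),-8.1))
E
```

```text
time_s: 35.75
tool_pos: [0.4025, -0.3132, 0.3682]
tool_rot: [-0.697, 1.565, -0.837]
force: [0.3, -0.7, -1.0]
opening: 0.0851
(array([ -3. , 260.2, -39.4]), array([0.03, 0.26, 0.22]))
```

```bash
python3 -m inch '1 0 40 -6 0 0 0;1 0 90 -14 0 0 0;1 0 140 -21 0 0 0;1 0 190 -29 0 0 0;1 0 235 -36 0 0 0;1 0 260 -39 0 0 0;1 0 260 -39 0 0 0;1 0 260 -39 0 0 0;1 0 260 -39 0 0 0'; python3 - <<'E'
from h import *
d=manip.get_image("top");e=manip.get_image("side");cv2.imwrite("pics/top9.png",d["img"]);cv2.imwrite("pics/side9.png",e["img"])
for n,b,z in(("red",(105,210,180,280),.0505),("blue",(325,135,385,200),.0605),("yellow",(375,225,435,290),.0685)):
    try: print(n,caps(d,b,z))
    except Exception as x: print(n,x)
E
```

```text
time_s: 36.88
tool_pos: [0.4004, -0.0512, 0.3668]
tool_rot: [-0.757, 1.565, -0.899]
force: [0.2, -0.2, -0.0]
opening: 0.0852
red (17, (array([428.5, 330.3]), array([55.2, 39. ]), -12.6), array([428.4, 330.2]))
blue (20, (array([ 621.9, -191.7]), array([55.4, 39.9]), -17.7), array([ 621.8, -191.6]))
yellow (20, (array([ 400.7, -313.7]), array([55. , 40.2]), -8.8), array([ 400.7, -313.5]))
```

View pics/top9.png

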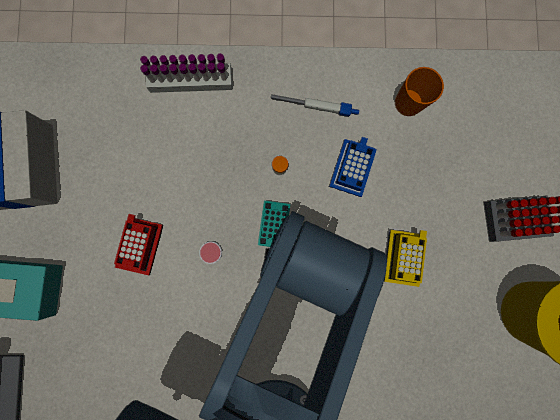

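View pics/side9.png

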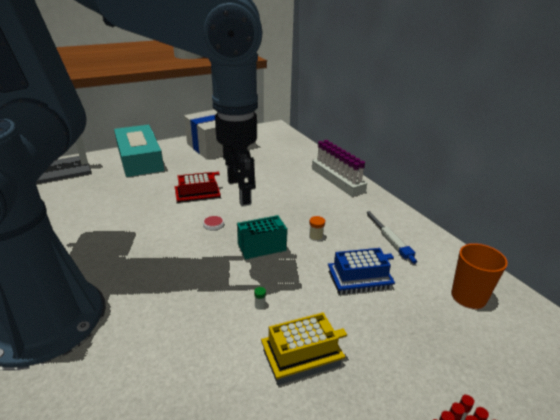

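All racks read within about 1.5 mm of their stations. The jar at (280,164) and the dish at (210,252) are where they started, and the arm is clear. I hand in.

```bash
python3 -m inch '1 0 0 0 0 0 0;1 0 0 0 0 0 0'; python3 -c "
from workcell import manip
print(manip.close_job())"
```

```text
time_s: 37.22
tool_pos: [0.4004, -0.0514, 0.3668]
tool_rot: [-0.741, 1.565, -0.884]
force: [-1.0, -0.1, 0.1]
opening: 0.0853
the job is handed in; nothing more can be done
None
```

I took the stack apart from the top down and handed the job in at 37.2 s, well inside the 128 s limit. `close_job()` reports no verdict, so the results below are from my own checks.

- **Empty teal rack:** it is seated on the lone rack. In the side view the two bodies run flush, and from above the top face measured 104 x 62 mm at the seated height.
- **Filled racks:** in the last top picture the red, blue and yellow cap centres were each within about 1.5 mm and 0.7° of their own station.
- **Jar and dish:** both look unmoved in the last pictures, judged by eye. The gripper was open and clear when I handed in.

**Disagreement:** over the lone rack, both cameras put the carried rack about 2.5 mm off in y and 2 mm off in x from the arm's readings. I corrected the position from the pictures before lowering it, and the pins went in without resistance.

**Failed check:** one top-view check of the red rack failed because the arm hid it. I checked it from the side then, and from above later.

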